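# Load test of a battery pack

## Task

Lay the loose blue battery pack down in the tester's cradle, not dropping it, with its black-capped end toward the black contact block, and let go of it. Then press the green test button well down, keep it down without a break for at least three seconds, and release it, leaving the pack lying in the cradle. Leave the yellow multimeter, the bottle and the tape roll where they are.

Things in the scene. Friction and masses are not known exactly. Their poses are not given: they have to be found in the camera images.
- pack_center (a point): Centre of the loose battery pack: a blue block 130 long x 38 wide x 38 mm high with rounded edges, about 0.3 to 0.5 kg, lying on the bench. Origin half-way up, at mid-length; x runs along its length toward the black-capped end, y across its width, z up.
- pack_cap (a point): Middle of the pack's black-capped end face, 65 mm along the pack's x from pack_center. The last 26 mm of the pack at this end are black; the rest is blue.
- tester: The tester: fixed grey housing 220 mm (x) x 250 mm (y) x 40 mm high, turned up to 0.4 rad; origin at the centre of its underside. The cradle is on its +y half, the green button and a small screen on its -y half.
- cradle (a point): Centre of the cradle, at the level of the saddle floors on which the pack rests, 50 mm above the bench; a seated pack's centre is 19 mm above it. x runs along the cradle toward the black contact block, y across it, away from the button, z up. Two saddles 22 mm long stand 45 mm before and behind; the 68 mm between them are open for fingers down to the housing, 10 mm below the floors.
- cradle_contacts (a point): Middle of the top of the black contact block with the brass strip, 79 mm in x from the cradle centre, 30 mm above the saddle floors. A low grey stop, 14 mm above the floors, closes the other end; 146 mm are free between the two. Each saddle has sloping side guides, 44 mm apart at the floor and 57 mm apart at their top, 17 mm above the floor.
- test_button_top (a point): Centre of the top face of the green round test button, 60 mm across, on the tester, 64 mm above the bench, 30 mm toward -x and 120 mm toward -y of the cradle centre in the tester's axes; moves with the button; it is pressed straight down.
- test_button (a joint): Travel of the green test button in m: 0 released, 0.008 fully down. It springs back up when let go; the spring needs about 2.5 N to start moving and 8 N fully down. It counts as held down beyond 0.005.
- meter: Bystander: yellow multimeter lying flat, 180 x 86 x 48 mm, its long side along its x; origin at the centre of its underside.
- bottle: Bystander: clear bottle, 64 mm across, 130 mm tall, standing; origin at the centre of its underside.
- tape: Bystander: roll of paper tape lying flat, 100 mm across, 25 mm high; origin at the centre of its underside.
Mind the look-alikes: they are no part of the job. Of the things that look like the part that bears pack_center, take the one that is nearest to the robot's base at the start.

How it is judged:
By the outcome, as a careful person would: the job done as asked, in the order asked, and still so for the second after the job is handed in, with the robot touching nothing.
It also fails if it takes over 64 s, if anything falls off the work surface, if the arm or the gripper's body presses on something with over 40 N, if the wrist force passes 120 N, or if a joint passes its speed limit or range.

## Robot

A 6-joint arm with a two-finger parallel gripper is mounted at the origin on the work surface. World frame = base frame: x ahead of the robot, y to its left, z up, the work surface at z = 0. Lengths are in m, angles in rad, forces in N, time in s.
With the tool pointing down it reaches from about 0.35 to 0.875 m from the base axis. Payload 4.2 kg.
Tool frame: the origin (TCP) lies on the front face of the gripper's body, between the roots of the fingers; the fingertips stand 73 mm ahead of it and the grasp point (between the pads) lies 54 mm ahead of it (env.grasp_offset is the distance from the TCP to the grasp point, in m); z points along the fingers, y is the line along which they close (so a half turn about z gives the same grasp; the last joint's range is limited). The gripper opens to 85 mm and grips with 20 to 120 N. Pads are 22 mm wide; open, the fingers measure 114 mm over their backs; the gripper's body (76 mm by 85 mm) begins 54 mm behind the grasp point. The pads swing forward as they close: fully open they stand 13 mm farther back than shut.
Start: joints at [-1.075, 0.385, 0.008, 0, -1.194, -0.259], TCP at [0.147, -0.608, 0.304] pointing down, gripper open.
Joint ranges: [-3.14, 3.14], [-1.21, 2.06], [-1.07, 1.41], [-3.16, 2.05], [-2.99, -0.16], [-3.1, 3.1]. Speed limits (rad/s): [2.79, 2.79, 3.14, 3.14, 3.14, 3.14].

## Interface

Orientations are given as [roll, pitch, yaw] about the fixed x, y, z axes, in that order (R = Rz(yaw) Ry(pitch) Rx(roll)).
In Python, from rig import env, cams, job_done, search_frame, tip_of gives the robot as it stands.
- The arm moves only by the tool move_arm, never from a script. Its argument "rows" is a list of rows, each an object with "slide": the shift along the tool's x, y, z in mm, a list of three; "spin": the turn about the tool's z in rad; "claw": the closure in counts, from 0 (fully open) to 255 (shut). In form: [{"slide": [dx, dy, dz], "spin": spin, "claw": claw}, ...]. A call has 1 to 5 rows; each row is the pose to reach, as a shift and turn from the pose commanded when the call began, along the tool's axes at that moment; what a row does not reach only later rows make up. A row lasts 1/12 s, in which the tool goes at most 41.7 mm and 7.16 degrees, less where a joint would pass 70% of its speed; a pose out of reach is approached as far as the arm can. A call with a gripper value outside its range is refused whole. The fingers move at their own pace and stop on an object; "force" is the grip in N (left out, the last holds). Time passes only in rows, so rows that repeat a pose let the fingers close. It gives the time, the measured TCP pose, the force, the opening and the grip force at its end, in the units of the state.
- env.observe(): the state, without advancing time (a new reading comes with each control period).
- cams.camera(name): name is "scene" or "top" or "wrist"; returns a dict with "color" (480x640x3 uint8, blue, green, red), "intrinsics" (3x3 intrinsics, pixels), "R" (3x3) and "t" (3): a world point X has camera coordinates R X + t. Camera axes: x right, y down, z forward; pixel columns grow to the right and rows downward; lengths in m; the calibration is good to about 2 mm. A picture is of the moment at which its call begins. There is no depth.
- job_done(): hands the job in; it is judged then, once.
Trained networks look in the newest picture that a camera, given by its name, has taken for a name from the list of things; names that differ only in an ending like _2 or _b are one class to them, and where a whole thing is asked for, a point or a joint stands for the part that bears it (a point fixed in the world has none). Each returns a list of dicts, best first, with "p" (0 to 1); they miss things now and then, are a little off and sometimes report something else, mostly with a low value. They report only what shows in the picture. A call takes as long as a camera call. They do not tell look-alikes from the thing itself.
- search_frame(thing, camera): "point" ([column, row] in pixels, amid what is visible of it).
- tip_of(thing, camera): "point" ([column, row] in pixels: a listed point, or the origin of a listed thing).
The state is a dict: "time_s": time; "q": joint angles; "joint_vel": joint speeds; "tau": joint torques, N m; "tool_pos": TCP position; "orientation": TCP orientation; "force": force on the tool from outside, world axes, zero at the start; "wrist_torque": the same for the moment, N m; "finger_gap": finger opening in m; "finger_force": force on a finger pad.
Only numpy, scipy, OpenCV 4.12 (cv2) and the standard library are available. Lean on these libraries where they do the work, as an engineer would, in place of code of your own. Each camera call takes 0.05 s, during which the arm holds its last target. There are 200 camera calls.

## Working session

There is one attempt and no reset: what is moved stays moved. The work goes in short steps, Python scripts to look and compute and a tool call to move; the robot and the scene stay as the last step left them, time stands still between calls to the robot, and variables do not carry over. Pictures are saved under pics/ and viewed, at most 10 in all, crops included, and the job is handed in when it is done.

Besides the shell and the picture viewer there is one more tool, called after "Call:" in YAML: its name, and indented under it one key for each argument. move_arm: Moves the arm, as the interface text tells. Its arguments: {"type":"object","properties":{"rows":{"type":"array"},"force":{"type":"number"}},"required":["rows"]}

```bash
mkdir -p pics; cat > h.py <<'E'
import numpy as np, cv2
from rig import env, cams, job_done, search_frame, tip_of
def ray(c,p):
    d=c["R"].T@np.linalg.inv(c["intrinsics"])@np.array([p[0],p[1],1.]); return -c["R"].T@c["t"],d
def at(c,p,z):
    o,d=ray(c,p); return o+d*(z-o[2])/d[2]
def proj(c,X):
    v=c["intrinsics"]@(c["R"]@np.array(X)+c["t"]); return v[:2]/v[2]
E
python3 - <<'E'
from h import *
np.set_printoptions(precision=3,suppress=True)
print(env.observe())
Z=dict(pack_center=.019,pack_cap=.019,cradle=.05,cradle_contacts=.08,test_button_top=.064,tester=0,meter=0,bottle=0,tape=0)
for n in("scene","top"):
    c=cams.camera(n); cv2.imwrite(f"pics/{n}0.png",c["color"]); print(n,-c["R"].T@c["t"])
    for k,z in Z.items():
        for d in tip_of(k,n)[:4]: print(k,np.round(d["point"]),round(d["p"],2),at(c,d["point"],z))
E
```

```text
{'time_s': 0.0, 'q': array([-1.075,  0.386,  0.007, -0.001, -1.194, -0.259]), 'joint_vel': array([ 0.001, -0.002, -0.001,  0.001,  0.001, -0.001]), 'tau': array([  0.   , -39.229,  18.84 ,   4.186,  -0.005,   0.   ]), 'tool_pos': array([ 0.147, -0.607,  0.303]), 'orientation': array([ 3.139, -0.   , -2.905]), 'force': array([-0.456,  0.82 ,  0.406]), 'wrist_torque': array([ 0.042, -0.054,  0.007]), 'finger_force': 0.0, 'finger_gap': 0.08511338329836715}
scene [ 1.263 -0.277  0.716]
pack_center [428. 168.] 0.78 [0.453 0.546 0.019]
pack_center [366. 210.] 0.74 [0.522 0.287 0.019]
pack_center [436. 203.] 0.58 [0.591 0.455 0.019]
pack_center [312. 252.] 0.22 [0.59  0.093 0.019]
pack_cap [448. 196.] 0.82 [0.58  0.503 0.019]
pack_cap [394. 216.] 0.81 [0.579 0.331 0.019]
pack_cap [401. 165.] 0.73 [0.398 0.492 0.019]
cradle [299. 238.] 0.95 [0.567 0.075 0.05 ]
cradle_contacts [310. 250.] 0.61 [0.644 0.061 0.08 ]
test_button_top [367. 209.] 0.68 [0.57  0.254 0.064]
test_button_top [245. 239.] 0.62 [ 0.527 -0.036  0.064]
tester [277. 262.] 0.55 [0.564 0.017 0.   ]
meter [125. 306.] 0.84 [ 0.52
[... 283 characters left out ...]
. 238.] 0.77 [0.601 0.451 0.019]
pack_center [250. 267.] 0.56 [0.515 0.288 0.019]
pack_cap [178. 303.] 0.9 [0.415 0.491 0.019]
pack_cap [174. 242.] 0.88 [0.588 0.505 0.019]
pack_cap [236. 246.] 0.86 [0.575 0.328 0.019]
cradle [323. 247.] 0.79 [0.567 0.078 0.05 ]
cradle_contacts [325. 217.] 0.71 [0.647 0.073 0.08 ]
test_button_top [366. 260.] 0.74 [ 0.527 -0.041  0.064]
test_button_top [238. 250.] 0.55 [0.56  0.317 0.064]
test_button_top [252. 266.] 0.47 [0.514 0.276 0.064]
tester [345. 248.] 0.85 [0.57  0.015 0.   ]
meter [458. 258.] 0.92 [ 0.537 -0.311  0.   ]
bottle [429. 192.] 0.94 [ 0.731 -0.234  0.   ]
bottle [454. 264.] 0.58 [ 0.52 -0.3   0.  ]
tape [277. 195.] 0.76 [0.726 0.21  0.   ]
```

View pics/top0.png

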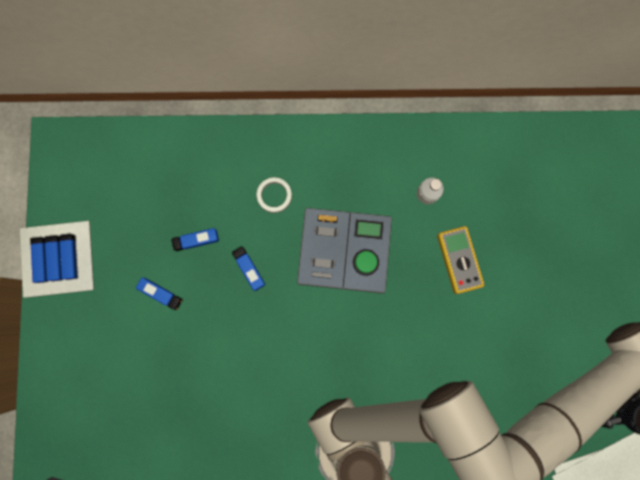

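View pics/scene0.png

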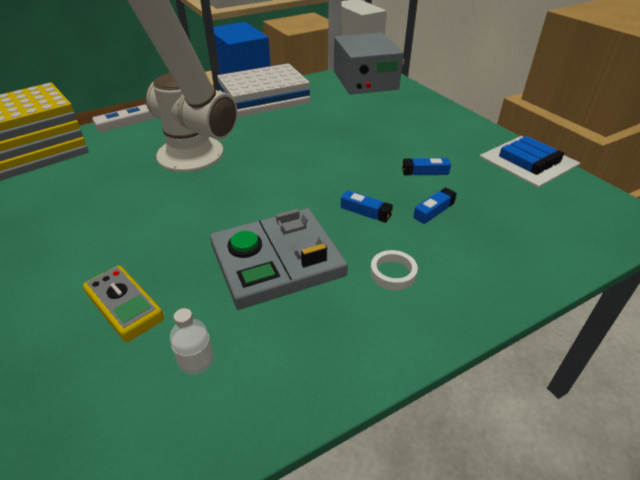

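Candidates (top picture) for the pack: (250,268) at 0.59 m from the base, (195,240) at 0.75 m, (160,293) at 0.70 m, and the three in the tray at (53,258), farther still. I choose (250,268), whose cap is at (240,252). The tester is at (345,250), with its contact block at (327,217) and its button at (366,261). I'll move over the tester for a close look first.

Call:
move_arm:
  rows:
    - {"slide": [-485, 507, 0], "spin": 0, "claw": 0}
    - {"slide": [-485, 507, 0], "spin": 0, "claw": 0}
    - {"slide": [-485, 507, 0], "spin": 0, "claw": 0}
    - {"slide": [-485, 507, 0], "spin": 0, "claw": 0}
    - {"slide": [-485, 507, 0], "spin": 0, "claw": 0}

```text
time_s: 1.42
tool_pos: [0.2517, -0.4258, 0.304]
orientation: [-3.141, 0.0, -2.906]
force: [1.6, 0.4, -0.2]
finger_gap: 0.0854
finger_force: 0.0
```

```bash
cat >> h.py <<'E'
np.set_printoptions(precision=4,suppress=True)
def go(x,y,z,yaw):
    "slide (mm) and spin to a tool-down TCP goal; spin sign: about tool z (down)"
    s=env.observe(); p=s["tool_pos"]; w=s["orientation"][2]; d=np.array([x,y,z])-p
    c,n=np.cos(w),np.sin(w)
    print("slide",np.round(1000*np.array([c*d[0]+n*d[1],n*d[0]-c*d[1],-d[2]]),1),"spin",round(-((yaw-w+np.pi)%(2*np.pi)-np.pi),4),"at",p,s["orientation"],"q6",s["q"][5],"t",s["time_s"])
E
python3 -c "
from h import *
go(.5,0,.303,-2.905)"
```

```text
slide [-340.9  355.9    1. ] spin -0.0006 at [ 0.2517 -0.4258  0.304 ] [-3.1412  0.0002 -2.9056] q6 -0.6269049577777722 t 1.4167
```

Call:
move_arm:
  rows:
    - {"slide": [-341, 356, 0], "spin": 0, "claw": 0}
    - {"slide": [-341, 356, 0], "spin": 0, "claw": 0}
    - {"slide": [-341, 356, 0], "spin": 0, "claw": 0}
    - {"slide": [-341, 356, 0], "spin": 0, "claw": 0}
    - {"slide": [-341, 356, 0], "spin": 0, "claw": 0}

```text
time_s: 1.83
tool_pos: [0.3566, -0.2455, 0.3044]
orientation: [-3.141, 0.001, -2.905]
force: [1.4, -0.1, -0.6]
finger_gap: 0.0857
finger_force: 0.0
```

Call:
move_arm:
  rows:
    - {"slide": [-197, 206, 0], "spin": 0, "claw": 0}
    - {"slide": [-197, 206, 0], "spin": 0, "claw": 0}
    - {"slide": [-197, 206, 0], "spin": 0, "claw": 0}
    - {"slide": [-197, 206, 0], "spin": 0, "claw": 0}
    - {"slide": [-197, 206, 0], "spin": 0, "claw": 0}

```text
time_s: 2.25
tool_pos: [0.4613, -0.0651, 0.3045]
orientation: [-3.141, 0.001, -2.904]
force: [1.0, -1.2, 0.6]
finger_gap: 0.0858
finger_force: 0.0
```

```bash
python3 - <<'E'
from h import *
go(.517,.288,.25,-2.54)
c=cams.camera("wrist"); cv2.imwrite("pics/w1.png",c["color"]); print(-c["R"].T@c["t"],c["R"])
for k,z in dict(cradle=.05,cradle_contacts=.08,test_button_top=.064,pack_center=.019,pack_cap=.019).items():
    for d in tip_of(k,"wrist")[:2]: print(k,np.round(d["point"]),round(d["p"],2),at(c,d["point"],z))
E
```

```text
slide [-137.2  330.1   54.5] spin -0.3641 at [ 0.4613 -0.0651  0.3045] [-3.1414  0.0012 -2.9041] q6 -1.543403613749283 t 2.25
[ 0.3819 -0.0848  0.374 ] [[-0.2348  0.972  -0.0008]
 [ 0.922   0.223   0.3166]
 [ 0.3079  0.0736 -0.9486]]
cradle [422. 339.] 0.61 [0.5672 0.0749 0.05  ]
cradle_contacts [400. 419.] 0.97 [0.6454 0.0695 0.08  ]
test_button_top [325. 283.] 0.87 [ 0.5227 -0.0402  0.064 ]
pack_cap [625. 368.] 0.57 [0.5675 0.3324 0.019 ]
```

View pics/w1.png

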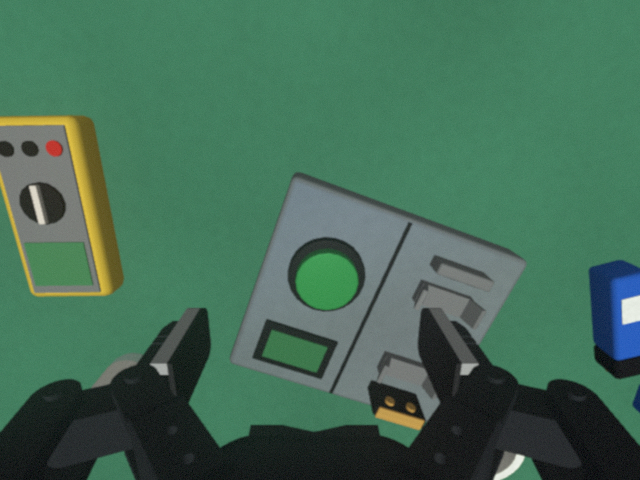

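Call:
move_arm:
  rows:
    - {"slide": [-137, 330, 0], "spin": -0.364, "claw": 0}
    - {"slide": [-137, 330, 0], "spin": -0.364, "claw": 0}
    - {"slide": [-137, 330, 0], "spin": -0.364, "claw": 0}
    - {"slide": [-137, 330, 0], "spin": -0.364, "claw": 0}
    - {"slide": [-137, 330, 0], "spin": -0.364, "claw": 0}

```text
time_s: 2.97
tool_pos: [0.4931, 0.1386, 0.3044]
orientation: [-3.142, 0.001, -2.543]
force: [2.3, -0.5, -0.5]
finger_gap: 0.0857
finger_force: 0.0
```

```bash
python3 - <<'E'
from h import *
go(.49,.25,.303,-2.54)
E
```

```text
slide [-60.1  93.8   1.4] spin -0.0034 at [0.4931 0.1386 0.3044] [-3.1415  0.0008 -2.5434] q6 -1.564030703476833 t 2.9667
```

The wrist view shows the tester whole: top-face corners about (297,178), (232,360) and (522,252), button (327,275), contact block (398,405), and the chosen pack at the right edge (615,315) with its cap toward the bottom.

Call:
move_arm:
  rows:
    - {"slide": [-60, 94, 0], "spin": 0, "claw": 0}
    - {"slide": [-60, 94, 0], "spin": 0, "claw": 0}
    - {"slide": [-60, 94, 0], "spin": 0, "claw": 0}
    - {"slide": [-60, 94, 0], "spin": 0, "claw": 0}

```text
time_s: 3.3
tool_pos: [0.49, 0.253, 0.3037]
orientation: [3.141, 0.001, -2.538]
force: [0.3, 0.1, -0.4]
finger_gap: 0.0858
finger_force: 0.0
```

```bash
python3 - <<'E'
from h import *
c=cams.camera("wrist"); im=c["color"]; cv2.imwrite("pics/w2.png",im)
for k,z in dict(pack_center=.019,pack_cap=.019,cradle=.05,cradle_contacts=.08,test_button_top=.064).items():
    for d in tip_of(k,"wrist")[:2]: print(k,np.round(d["point"]),round(d["p"],2),at(c,d["point"],z))
go(.517,.288,.25,-2.54)
# rectify view to plane z=.038: 0.5 mm/px around pack
xs,ys=np.meshgrid(np.arange(.42,.64,.0005),np.arange(.18,.40,.0005)); 
P=np.stack([xs,ys,0*xs+.038],-1).reshape(-1,3)
v=(c["R"]@P.T).T+c["t"]; uv=(c["intrinsics"]@v.T).T; uv=(uv[:,:2]/uv[:,2:]).astype(np.float32).reshape(*xs.shape,2)
r=cv2.remap(im,uv[...,0],uv[...,1],cv2.INTER_LINEAR)
cv2.imwrite("pics/w2r.png",np.hstack([cv2.resize(im,(586,440)),r])[:, -800:] if 0 else r)
E
```

```text
pack_center [401. 367.] 0.87 [0.5924 0.4464 0.019 ]
pack_center [558. 317.] 0.74 [0.4423 0.547  0.019 ]
pack_cap [334. 300.] 0.92 [0.5655 0.3312 0.019 ]
pack_cap [540. 264.] 0.84 [0.4093 0.4843 0.019 ]
cradle [100. 170.] 0.88 [0.566  0.0766 0.05  ]
cradle [ 78. 125.] 0.73 [0.5415 0.0455 0.05  ]
cradle_contacts [ 35. 245.] 0.97 [0.643 0.069 0.08 ]
test_button_top [ 78. 124.] 0.7 [0.5358 0.052  0.064 ]
slide [-44.8  17.5  54.2] spin -0.0032 at [0.4898 0.2483 0.3042] [-3.1416  0.     -2.5432] q6 -1.7368580856233944 t 3.6
```

View pics/w2r.png

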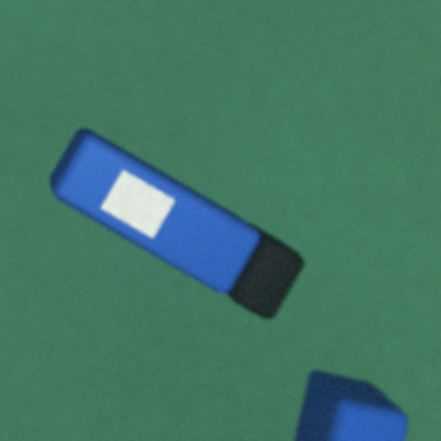

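Rectified crop: the blue pack has its black cap at lower right (mid end ≈(285,290)), white label at (138,204), axis about 0.54 rad. It is the chosen pack. I'll refine the pack with a silhouette fit, and the tester yaw from the first wrist picture.

```bash
cat > fit.py <<'E'
from h import *
from scipy.optimize import minimize
def hullpts(r=.005):
    g=np.random.default_rng(0).normal(size=(60,3)); g/=np.linalg.norm(g,axis=1)[:,None]
    s=np.array([[i,j,k] for i in(-1,1) for j in(-1,1) for k in(-1,1)])
    return (s*(np.array([.065,.019,.019])-r))[:,None,:]+r*g
H=hullpts().reshape(-1,3)
def fit(c,x0,zc=.019):
    im=c["color"]; hsv=cv2.cvtColor(im,cv2.COLOR_BGR2HSV)
    notgreen=~((hsv[...,0]>60)&(hsv[...,0]<90)&(hsv[...,1]>60)&(hsv[...,2]>60))
    def sil(q):
        R=np.array([[np.cos(q[2]),-np.sin(q[2]),0],[np.sin(q[2]),np.cos(q[2]),0],[0,0,1]])
        X=H@R.T+[q[0],q[1],zc]; v=(X@c["R"].T+c["t"])@c["intrinsics"].T
        m=np.zeros(im.shape[:2],np.uint8); cv2.fillConvexPoly(m,cv2.convexHull((v[:,:2]/v[:,2:]*16).round().astype(np.int32)),1,shift=4); return m
    roi=cv2.dilate(sil(x0),np.ones((31,31)))>0
    n,lab=cv2.connectedComponents((notgreen&roi).astype(np.uint8))
    p=proj(c,[x0[0],x0[1],zc]).astype(int); mask=(lab==lab[p[1],p[0]]).astype(np.float32); mask=cv2.GaussianBlur(mask,(0,0),1)
    f=lambda q:np.abs(cv2.GaussianBlur(sil(q).astype(np.float32),(0,0),1)-mask).sum()
    r=minimize(f,x0,method="Nelder-Mead",options=dict(initial_simplex=np.array(x0)+np.array([[0,0,0],[.008,0,0],[0,.008,0],[0,0,.08]]),xatol=1e-4,fatol=.1))
    print("fit",r.x,"err",r.fun,"of",mask.sum()); return r.x
E
python3 - <<'E'
from fit import *
from types import SimpleNamespace
c=cams.camera("wrist"); q=fit(c,[.507,.290,.55])
c2=cams.camera("top"); 
go(q[0],q[1],.15,q[2]-np.pi)
# tester corners seen in w1
Rw=np.array([[-0.2348,0.972,-0.0008],[0.922,0.223,0.3166],[0.3079,0.0736,-0.9486]]); t=-Rw@np.array([.3819,-.0848,.374])
w=dict(R=Rw,t=t,intrinsics=c["intrinsics"])
a,b,d,e=[at(w,p,.04)[:2] for p in[(297,178),(232,360),(522,252),(410,225)]]
print(a,b,d,"len",np.linalg.norm(b-a),np.linalg.norm(d-a),"yaw",np.arctan2(*(b-a)[::-1]),np.arctan2(-(d-a)[0],(d-a)[1]))
f=at(w,(332,392),.04)[:2];print("groove",np.arctan2(*(f-e)[::-1]))
E
```

```text
fit [0.5095 0.2936 0.5298] err 179.9998321533203 of 4934.0
slide [-41.6  26.  154.2] spin 0.0691 at [0.4898 0.2487 0.3042] [ 3.1415  0.0003 -2.5428] q6 -1.7369177928524866 t 3.7
[ 0.4374 -0.0875] [ 0.647  -0.1126] [0.4563 0.1424] len 0.2111103321636254 0.23069230263114887 yaw -0.1191613325412478 -0.08177971878456496
groove -0.11269303877354878
```

Call:
move_arm:
  rows:
    - {"slide": [-42, 26, 154], "spin": 0.069, "claw": 0}
    - {"slide": [-42, 26, 154], "spin": 0.069, "claw": 0}
    - {"slide": [-42, 26, 154], "spin": 0.069, "claw": 0}
    - {"slide": [-42, 26, 154], "spin": 0.069, "claw": 0}
    - {"slide": [-42, 26, 154], "spin": 0.069, "claw": 0}

```text
time_s: 4.12
tool_pos: [0.5073, 0.2933, 0.1421]
orientation: [-3.139, -0.014, -2.612]
force: [-0.6, -0.5, -1.0]
finger_gap: 0.0852
finger_force: 0.0
```

```bash
python3 - <<'E'
from fit import *
c=cams.camera("wrist"); cv2.imwrite("pics/w3.png",c["color"])
print(proj(c,[.5095,.2936,.038]),proj(c,[.5095+.065*.863,.2936+.065*.505,.038]))
go(.5095,.2936,.077,.5298-np.pi)
E
```

```text
[313.4582 287.8955] [313.4722 390.1205]
slide [-0.8 -0.6 69. ] spin 0.0013 at [0.5085 0.2937 0.146 ] [-3.1395 -0.0089 -2.6105] q6 -1.8386901757499468 t 4.1667
```

View pics/w3.png

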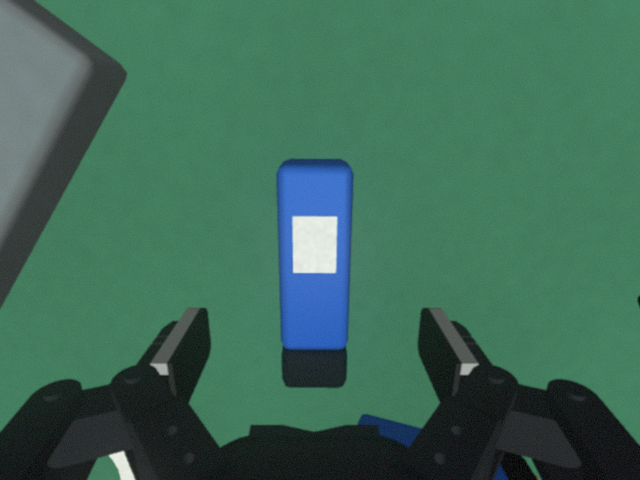

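The pack is centred between the fingers and square to them: cap end at row 388, as predicted, column 314. Descending.

Call:
move_arm:
  rows:
    - {"slide": [0, 0, 35], "spin": 0, "claw": 0}
    - {"slide": [0, 0, 60], "spin": 0, "claw": 0}
    - {"slide": [0, 0, 73], "spin": 0, "claw": 0}
    - {"slide": [0, 0, 73], "spin": 0, "claw": 0}
    - {"slide": [0, 0, 73], "spin": 0, "claw": 0}

```text
time_s: 4.58
tool_pos: [0.5106, 0.2953, 0.079]
orientation: [3.141, 0.003, -2.61]
force: [-0.8, -0.2, -0.2]
finger_gap: 0.0852
finger_force: 0.0
```

Call:
move_arm:
  force: 50
  rows:
    - {"slide": [0, 0, 0], "spin": 0, "claw": 200}
    - {"slide": [0, 0, 0], "spin": 0, "claw": 200}
    - {"slide": [0, 0, 0], "spin": 0, "claw": 200}
    - {"slide": [0, 0, 0], "spin": 0, "claw": 200}
    - {"slide": [0, 0, 0], "spin": 0, "claw": 200}

```text
time_s: 5.0
tool_pos: [0.5102, 0.2955, 0.0784]
orientation: [3.142, 0.002, -2.609]
force: [-0.6, -0.5, 5.4]
finger_gap: 0.0376
finger_force: 53.1
```

Call:
move_arm:
  rows:
    - {"slide": [0, 0, 0], "spin": 0, "claw": 200}
    - {"slide": [0, 0, 0], "spin": 0, "claw": 200}
    - {"slide": [0, 0, 0], "spin": 0, "claw": 200}
    - {"slide": [0, 0, 0], "spin": 0, "claw": 200}

```text
time_s: 5.33
tool_pos: [0.5102, 0.2955, 0.0784]
orientation: [-3.142, 0.002, -2.609]
force: [-0.0, -1.8, 6.4]
finger_gap: 0.0372
finger_force: 53.1
```

Call:
move_arm:
  rows:
    - {"slide": [0, 0, -25], "spin": 0, "claw": 200}
    - {"slide": [0, 0, -55], "spin": 0, "claw": 200}
    - {"slide": [0, 0, -90], "spin": 0, "claw": 200}
    - {"slide": [0, 0, -120], "spin": 0, "claw": 200}
    - {"slide": [0, 0, -120], "spin": 0, "claw": 200}

```text
time_s: 5.75
tool_pos: [0.5117, 0.297, 0.2033]
orientation: [3.14, 0.012, -2.608]
force: [0.8, 0.8, -2.4]
finger_gap: 0.0373
finger_force: 52.1
```

```bash
python3 - <<'E'
from h import *
s=env.observe(); print(s["force"],s["wrist_torque"],s["finger_gap"])
go(.42,.05,.30,-.10-np.pi)
go(.567,.076,.20,-.10-np.pi)
E
```

```text
[ 0.8165  0.8384 -2.4266] [ 0.2083 -0.2515  0.0245] 0.037294049940349065
slide [ 204.6 -166.1  -96.7] spin 0.6332 at [0.5117 0.297  0.2033] [ 3.14    0.012  -2.6084] q6 -1.838856519632217 t 5.75
slide [  64.7 -218.4    3.3] spin 0.6332 at [0.5117 0.297  0.2033] [ 3.14    0.012  -2.6084] q6 -1.838856519632217 t 5.75
```

Call:
move_arm:
  rows:
    - {"slide": [220, -250, -97], "spin": 0.633, "claw": 200}
    - {"slide": [220, -250, -97], "spin": 0.633, "claw": 200}
    - {"slide": [220, -250, -97], "spin": 0.633, "claw": 200}
    - {"slide": [220, -250, -97], "spin": 0.633, "claw": 200}
    - {"slide": [220, -250, -97], "spin": 0.633, "claw": 200}

```text
time_s: 6.17
tool_pos: [0.4699, 0.0969, 0.254]
orientation: [-3.14, -0.003, 3.042]
force: [0.8, -0.1, -4.3]
finger_gap: 0.0375
finger_force: 52.1
```

```bash
python3 - <<'E'
from h import *
go(.45,-.03,.30,-.10-np.pi)
E
```

```text
slide [   7.2 -128.2  -46. ] spin 0.0008 at [0.4699 0.0969 0.254 ] [-3.1404 -0.0035  3.0424] q6 -2.211581572448266 t 6.1667
```

Call:
move_arm:
  rows:
    - {"slide": [7, -128, -46], "spin": 0, "claw": 200}
    - {"slide": [7, -128, -46], "spin": 0, "claw": 200}
    - {"slide": [7, -128, -46], "spin": 0, "claw": 200}
    - {"slide": [7, -128, -46], "spin": 0, "claw": 200}
    - {"slide": [7, -128, -46], "spin": 0, "claw": 200}

```text
time_s: 6.58
tool_pos: [0.4517, -0.0303, 0.3011]
orientation: [3.141, -0.0, 3.044]
force: [-0.3, 0.1, -5.2]
finger_gap: 0.0375
finger_force: 52.5
```

```bash
python3 - <<'E'
from h import *
import pickle
c=cams.camera("wrist"); im=c["color"]; cv2.imwrite("pics/w4.png",im); pickle.dump({k:np.array(v) for k,v in c.items()},open("w4.pkl","wb"))
for k,z in dict(cradle=.05,cradle_contacts=.08,test_button_top=.064).items():
    for d in tip_of(k,"wrist")[:2]: print(k,np.round(d["point"]),round(d["p"],2),at(c,d["point"],z))
print(env.observe()["tool_pos"])
E
```

```text
cradle [431. 311.] 0.56 [0.5638 0.0746 0.05  ]
[ 0.4525 -0.0273  0.2999]
```

View pics/w4.png

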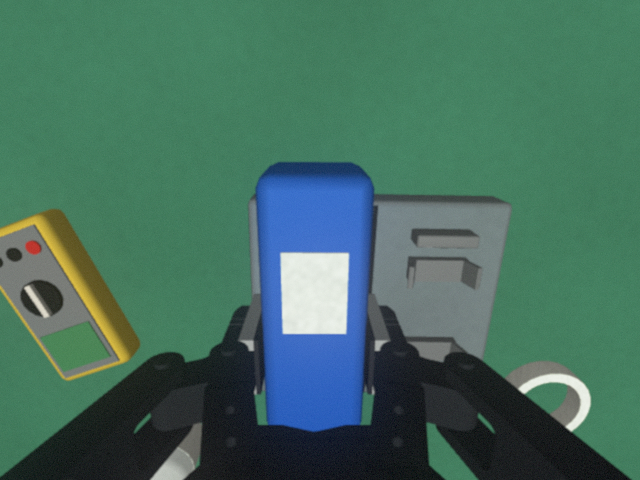

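The held pack hides half the tester; the stop spans (413–479, row ~235) and the rear saddle's guides (408–480, row ~262), both level with the image rows, so the tool yaw already matches the tester (≈ -0.098). Checking lateral centre and targets.

```bash
python3 - <<'E'
from h import *
import pickle
c=pickle.load(open("w4.pkl","rb")); yaw=-.098; C=np.array([.5665,.0764])
u=np.array([np.cos(yaw),np.sin(yaw)]); v=np.array([-u[1],u[0]])
for n,p,z in[("stopL",(413,232),.064),("stopR",(479,233),.064),("gL",(408,263),.067),("gR",(480,263),.067),("cornerR",(510,205),.04),("groove",(375,206),.04)]:
    d=at(c,p,z)[:2]-C; print(n,d@u,d@v)
t=C+.0015*u
go(*t,.20,yaw-np.pi)
s=env.observe();print(s["force"])
E
```

```text
stopL -0.08913657359977713 -0.030702951300869145
stopR -0.08819534122162397 0.027663590129882887
gL -0.06087883125713105 -0.03355604129489318
gR -0.0608607651948845 0.031170038067208642
cornerR -0.1078631597073545 0.0639717409566504
groove -0.10694615685942453 -0.06134383359491776
slide [-105.4  113.8   99.9] spin 0.0053 at [ 0.4525 -0.0273  0.2999] [-3.1415 -0.0025  3.0489] q6 -1.9624995493998107 t 6.7833
[-0.0664  0.4455 -4.4393]
```

Call:
move_arm:
  rows:
    - {"slide": [-103, 113, 100], "spin": 0, "claw": 200}
    - {"slide": [-103, 113, 100], "spin": 0, "claw": 200}
    - {"slide": [-103, 113, 100], "spin": 0, "claw": 200}
    - {"slide": [-103, 113, 100], "spin": 0, "claw": 200}
    - {"slide": [-103, 113, 100], "spin": 0, "claw": 200}

```text
time_s: 7.2
tool_pos: [0.5676, 0.0789, 0.1961]
orientation: [-3.14, -0.004, 3.052]
force: [-0.5, -0.2, -4.9]
finger_gap: 0.037
finger_force: 52.4
```

Call:
move_arm:
  rows:
    - {"slide": [0, 0, 0], "spin": 0, "claw": 200}
    - {"slide": [0, 0, 0], "spin": 0, "claw": 200}

```text
time_s: 7.37
tool_pos: [0.5657, 0.0766, 0.1988]
orientation: [-3.139, -0.004, 3.051]
force: [-0.1, -0.1, -3.7]
finger_gap: 0.0368
finger_force: 52.4
```

```bash
python3 - <<'E'
from h import *
for n in("scene","wrist"):
    c=cams.camera(n); cv2.imwrite(f"pics/{n}5.png",c["color"])
    yaw=-.098;u=np.array([np.cos(yaw),np.sin(yaw)])
    if n=="scene":
        a=proj(c,[.566,.075,.06]).astype(int); im=c["color"][a[1]-110:a[1]+70,a[0]-120:a[0]+120]; print(a)
        cv2.imwrite("pics/s5c.png",cv2.resize(im,None,fx=3.3,fy=3.3,interpolation=cv2.INTER_CUBIC))
go(.566,.0754,.15,-.098-np.pi)
E
```

```text
[298 234]
slide [-0.5  0.1 50.9] spin 0.006 at [0.5655 0.0754 0.2009] [-3.141  -0.001   3.0496] q6 -2.0792544668760797 t 7.4667
```

View pics/s5c.png

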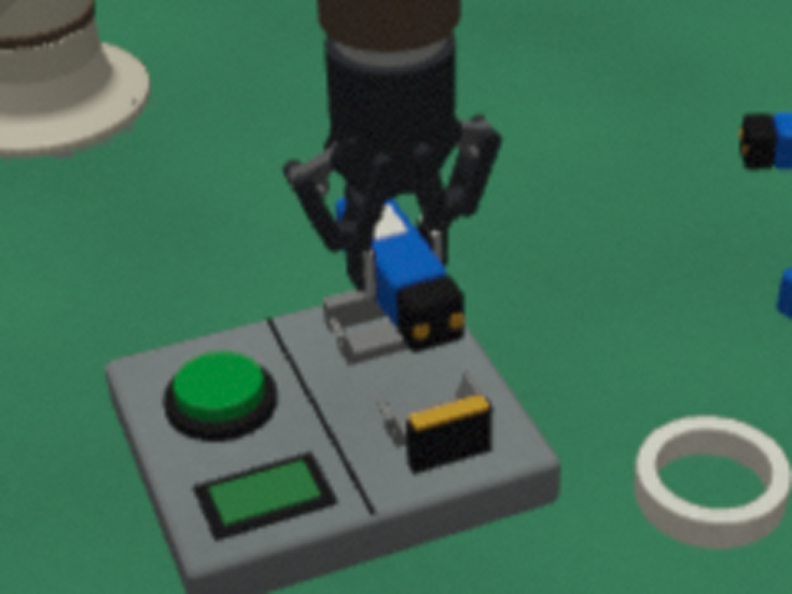

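The pack is held level above the cradle, cap end (430,330) toward the contact block (450,435). Lowering.

Call:
move_arm:
  rows:
    - {"slide": [0, 0, 20], "spin": 0.006, "claw": 200}
    - {"slide": [0, 0, 35], "spin": 0.006, "claw": 200}
    - {"slide": [0, 0, 45], "spin": 0.006, "claw": 200}
    - {"slide": [0, 0, 50], "spin": 0.006, "claw": 200}
    - {"slide": [0, 0, 50], "spin": 0.006, "claw": 200}

```text
time_s: 7.88
tool_pos: [0.5654, 0.0745, 0.1508]
orientation: [-3.141, -0.001, 3.042]
force: [-1.1, 0.6, -3.8]
finger_gap: 0.0371
finger_force: 52.5
```

```bash
python3 - <<'E'
from h import *
c=cams.camera("scene"); a=np.array([298,234]); im=c["color"][a[1]-45:a[1]+45,a[0]-60:a[0]+60]
cv2.imwrite("pics/s6c.png",cv2.resize(im,None,fx=6,fy=6,interpolation=cv2.INTER_CUBIC))
go(.566,.0754,.1285,-.098-np.pi); print(env.observe()["force"])
E
```

```text
slide [ 0.1  0.7 23.1] spin -0.0012 at [0.566  0.0747 0.1516] [-3.1415  0.0004  3.0424] q6 -2.0852731529443265 t 7.9333
[-0.1091  0.3359 -4.3338]
```

View pics/s6c.png

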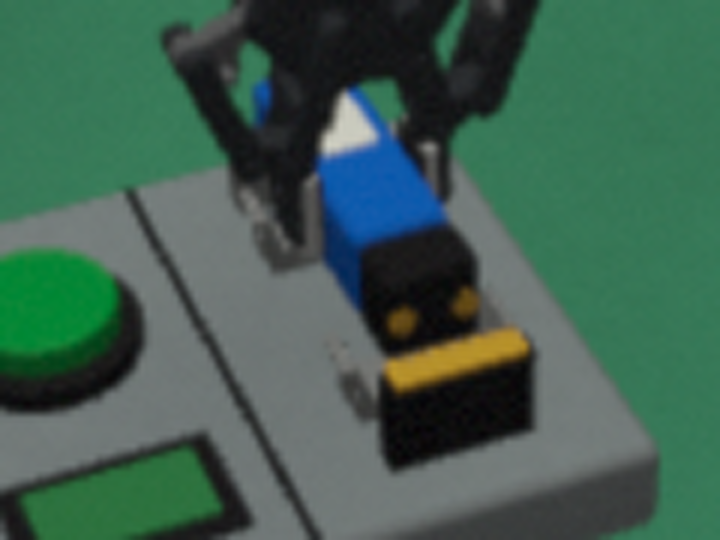

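Pack is about 22 mm above the floor, lined up between the guides and just behind the contact block (455,365). Lowering further.

Call:
move_arm:
  rows:
    - {"slide": [0, 0, 8], "spin": 0, "claw": 200}
    - {"slide": [0, 0, 14], "spin": 0, "claw": 200}
    - {"slide": [0, 0, 18], "spin": 0, "claw": 200}
    - {"slide": [0, 0, 18], "spin": 0, "claw": 200}
    - {"slide": [0, 0, 18], "spin": 0, "claw": 200}

```text
time_s: 8.35
tool_pos: [0.5659, 0.0749, 0.1329]
orientation: [-3.141, -0.001, 3.042]
force: [0.6, 0.0, -4.1]
finger_gap: 0.0375
finger_force: 52.6
```

Call:
move_arm:
  rows:
    - {"slide": [0, 0, 2], "spin": 0, "claw": 200}
    - {"slide": [0, 0, 3], "spin": 0, "claw": 200}
    - {"slide": [0, 0, 4], "spin": 0, "claw": 200}
    - {"slide": [0, 0, 4], "spin": 0, "claw": 200}

```text
time_s: 8.68
tool_pos: [0.5659, 0.0749, 0.129]
orientation: [-3.142, -0.0, 3.042]
force: [-0.3, 0.1, -4.5]
finger_gap: 0.0372
finger_force: 52.6
```

Call:
move_arm:
  rows:
    - {"slide": [0, 0, 0.5], "spin": 0, "claw": 200}
    - {"slide": [0, 0, 1], "spin": 0, "claw": 200}
    - {"slide": [0, 0, 1], "spin": 0, "claw": 200}
    - {"slide": [0, 0, 1], "spin": 0, "claw": 200}

```text
time_s: 9.02
tool_pos: [0.5661, 0.075, 0.1285]
orientation: [3.141, 0.0, 3.042]
force: [-1.6, 0.1, -2.2]
finger_gap: 0.0377
finger_force: 52.9
```

Call:
move_arm:
  rows:
    - {"slide": [0, 0, 0.5], "spin": 0, "claw": 200}
    - {"slide": [0, 0, 1], "spin": 0, "claw": 200}
    - {"slide": [0, 0, 1], "spin": 0, "claw": 200}
    - {"slide": [0, 0, 1], "spin": 0, "claw": 200}

```text
time_s: 9.35
tool_pos: [0.5661, 0.075, 0.1284]
orientation: [3.142, 0.001, 3.043]
force: [-3.4, 0.7, 4.8]
finger_gap: 0.0368
finger_force: 53.9
```

Contact exactly at the predicted height (force went from -4.4 to +4.8 N). Releasing.

Call:
move_arm:
  rows:
    - {"slide": [0, 0, 0], "spin": 0, "claw": 90}
    - {"slide": [0, 0, 0], "spin": 0, "claw": 60}
    - {"slide": [0, 0, 0], "spin": 0, "claw": 30}
    - {"slide": [0, 0, 0], "spin": 0, "claw": 0}
    - {"slide": [0, 0, 0], "spin": 0, "claw": 0}

```text
time_s: 9.77
tool_pos: [0.5662, 0.075, 0.1272]
orientation: [3.141, 0.0, 3.042]
force: [-0.3, -0.4, -0.0]
finger_gap: 0.0852
finger_force: 0.0
```

Call:
move_arm:
  rows:
    - {"slide": [0, 0, 0], "spin": 0, "claw": 0}
    - {"slide": [0, 0, -20], "spin": 0, "claw": 0}
    - {"slide": [0, 0, -50], "spin": 0, "claw": 0}
    - {"slide": [0, 0, -90], "spin": 0, "claw": 0}
    - {"slide": [0, 0, -90], "spin": 0, "claw": 0}

```text
time_s: 10.18
tool_pos: [0.5698, 0.0758, 0.2251]
orientation: [3.137, 0.014, 3.045]
force: [1.3, 0.3, 1.1]
finger_gap: 0.0855
finger_force: 0.0
```

```bash
python3 - <<'E'
from fit import *
for n in("scene","wrist"):
    c=cams.camera(n)
    for k,z in dict(test_button_top=.064,cradle_contacts=.08,pack_center=.069,pack_cap=.069).items():
        for d in tip_of(k,n)[:2]: print(n,k,np.round(d["point"]),round(d["p"],2),at(c,d["point"],z))
    if n=="scene":
        im=c["color"][234-45:234+45,298-80:298+40]; cv2.imwrite("pics/s7c.png",cv2.resize(im,None,fx=6,fy=6,interpolation=cv2.INTER_CUBIC))
go(.5245,-.040,.22,-.098-np.pi)
E
```

```text
scene test_button_top [245. 240.] 0.94 [ 0.5304 -0.0376  0.064 ]
scene cradle_contacts [312. 248.] 0.83 [0.64   0.0657 0.08  ]
scene pack_center [299. 231.] 0.9 [0.5674 0.075  0.069 ]
scene pack_center [435. 202.] 0.79 [0.632  0.4051 0.069 ]
scene pack_cap [401. 167.] 0.72 [0.4713 0.43   0.069 ]
scene pack_cap [307. 245.] 0.56 [0.6148 0.0691 0.069 ]
wrist test_button_top [130. 202.] 0.95 [ 0.5223 -0.0364  0.064 ]
wrist cradle_contacts [318. 373.] 0.62 [0.6479 0.0686 0.08  ]
wrist pack_center [316. 254.] 0.58 [0.5664 0.0751 0.069 ]
wrist pack_cap [318. 344.] 0.65 [0.6325 0.0702 0.069 ]
slide [  29.7 -118.4   -3.7] spin -0.0012 at [0.5658 0.0748 0.2163] [-3.1407 -0.0015  3.0424] q6 -2.085286937870461 t 10.6833
```

View pics/s7c.png

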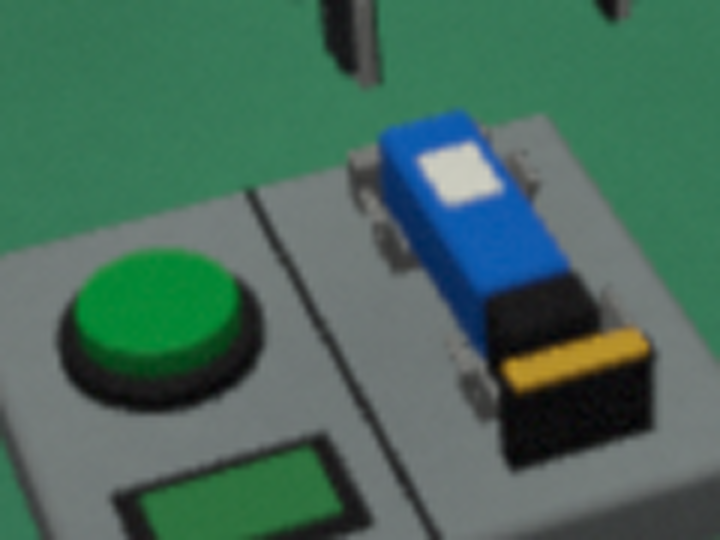

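The pack lies level in the saddles, cap against the contact-block side. Now the button at (0.524, -0.039), with shut fingers.

Call:
move_arm:
  rows:
    - {"slide": [30, -118, 0], "spin": 0, "claw": 255}
    - {"slide": [30, -118, 0], "spin": 0, "claw": 255}
    - {"slide": [30, -118, 0], "spin": 0, "claw": 255}
    - {"slide": [30, -118, 0], "spin": 0, "claw": 255}
    - {"slide": [30, -118, 0], "spin": 0, "claw": 255}

```text
time_s: 11.1
tool_pos: [0.5238, -0.0412, 0.217]
orientation: [-3.141, -0.0, 3.039]
force: [0.9, 0.3, 0.4]
finger_gap: 0.0256
finger_force: 0.0
```

Call:
move_arm:
  rows:
    - {"slide": [0, 0, 30], "spin": 0, "claw": 255}
    - {"slide": [0, 0, 55], "spin": 0, "claw": 255}
    - {"slide": [0, 0, 70], "spin": 0, "claw": 255}
    - {"slide": [0, 0, 70], "spin": 0, "claw": 255}
    - {"slide": [0, 0, 70], "spin": 0, "claw": 255}

```text
time_s: 11.52
tool_pos: [0.5249, -0.0388, 0.1466]
orientation: [-3.141, -0.001, 3.044]
force: [0.7, 0.3, 1.0]
finger_gap: 0.0002
finger_force: 0.0
```

```bash
python3 - <<'E'
from h import *
go(.524,-.039,.130,-.098-np.pi); s=env.observe(); print(s["finger_gap"],s["force"])
E
```

```text
slide [ 0.9 -0.3 16.6] spin 0.0003 at [ 0.5249 -0.0388  0.1466] [-3.1408 -0.0013  3.0439] q6 -1.9036859994523117 t 11.5167
0.0001675202982395994 [0.6901 0.2601 0.9844]
```

Call:
move_arm:
  rows:
    - {"slide": [0, 0, 5], "spin": 0, "claw": 255}
    - {"slide": [0, 0, 9], "spin": 0, "claw": 255}
    - {"slide": [0, 0, 13], "spin": 0, "claw": 255}
    - {"slide": [0, 0, 16], "spin": 0, "claw": 255}
    - {"slide": [0, 0, 16], "spin": 0, "claw": 255}

```text
time_s: 11.93
tool_pos: [0.5253, -0.0391, 0.1318]
orientation: [3.141, 0.002, 3.043]
force: [-0.5, 3.2, 6.4]
finger_gap: 0.0002
finger_force: 2.8
```

Call:
move_arm:
  rows:
    - {"slide": [0, 0, 1], "spin": 0, "claw": 255}
    - {"slide": [0, 0, 1], "spin": 0, "claw": 255}
    - {"slide": [0, 0, 1], "spin": 0, "claw": 255}

```text
time_s: 12.18
tool_pos: [0.5253, -0.0391, 0.1314]
orientation: [3.141, 0.003, 3.043]
force: [-0.9, 2.5, 6.1]
finger_gap: 0.0001
finger_force: 3.0
```

Call:
move_arm:
  rows:
    - {"slide": [0, 0, 1], "spin": 0, "claw": 255}
    - {"slide": [0, 0, 2], "spin": 0, "claw": 255}
    - {"slide": [0, 0, 3], "spin": 0, "claw": 255}
    - {"slide": [0, 0, 3], "spin": 0, "claw": 255}
    - {"slide": [0, 0, 3], "spin": 0, "claw": 255}

```text
time_s: 12.6
tool_pos: [0.5253, -0.0391, 0.1287]
orientation: [3.141, 0.003, 3.043]
force: [-0.8, 1.7, 8.3]
finger_gap: 0.0003
finger_force: 3.9
```

Button is down (8.3 N, about 7.5–8 mm). Holding; camera calls also let time pass, and I log the force meanwhile.

```bash
python3 - <<'E'
from h import *
t0=env.observe()["time_s"]; F=[]
while env.observe()["time_s"]<t0+3.8 and len(F)<90:
    cams.camera("scene"); s=env.observe(); F.append([s["force"][2],s["tool_pos"][2]])
F=np.array(F); print(len(F),s["time_s"]-t0,F.min(0),F.max(0))
E
```

```text
76 3.799999999999999 [6.854  0.1287] [8.7404 0.1287]
```

Held steadily for 3.8 s. Releasing and backing off.

Call:
move_arm:
  rows:
    - {"slide": [0, 0, -10], "spin": 0, "claw": 255}
    - {"slide": [0, 0, -30], "spin": 0, "claw": 255}
    - {"slide": [0, 0, -60], "spin": 0, "claw": 255}
    - {"slide": [0, 0, -95], "spin": 0, "claw": 255}
    - {"slide": [0, 0, -95], "spin": 0, "claw": 255}

```text
time_s: 16.82
tool_pos: [0.5274, -0.0396, 0.2292]
orientation: [3.14, 0.013, 3.044]
force: [1.2, 0.4, 0.3]
finger_gap: -0.0
finger_force: 0.0
```

Call:
move_arm:
  rows:
    - {"slide": [0, 0, 0], "spin": 0, "claw": 255}
    - {"slide": [0, 0, 0], "spin": 0, "claw": 255}
    - {"slide": [0, 0, 0], "spin": 0, "claw": 255}

```text
time_s: 17.07
tool_pos: [0.5235, -0.0398, 0.2211]
orientation: [-3.141, -0.003, 3.042]
force: [-0.5, -1.2, -0.3]
finger_gap: 0.0001
finger_force: 0.0
```

```bash
python3 - <<'E'
from h import *
c=cams.camera("scene"); cv2.imwrite("pics/end.png",c["color"][150:420,60:460])
E
```

```text
(no output)
```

View pics/end.png

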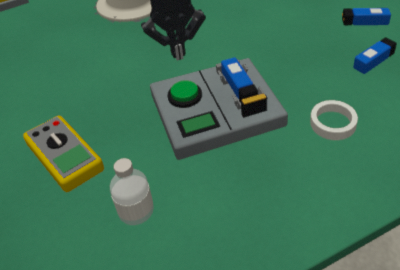

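The pack lies in the cradle at (240,80), the button is up again at (184,93), and the meter, bottle and tape have not moved. Handing in.

```bash
python3 -c "
from rig import job_done
print(job_done())"
```

```text
the job is handed in; nothing more can be done
None
```

The job is handed in: the pack lies in the cradle with its black cap toward the contact block, the green button was held down for at least 3.8 s and released, and the meter, bottle and tape roll were not touched (about 17 s in all; no verdict was shown).

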